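# Make room on the pedalboard and offer up the octave pedal

### The arm

A 6-joint arm with a two-finger parallel gripper is mounted at the origin on the work surface. World frame = base frame: x ahead of the robot, y to its left, z up, the work surface at z = 0. Lengths are in m, angles in degrees, forces in N, time in s.
With the tool pointing down it reaches from about 0.3 to 0.75 m from the base axis. Payload 8.5 kg.
Tool frame: the origin (TCP) lies between the finger pads; the fingertips stand 17 mm ahead of it and the grasp point (between the pads) lies 2 mm behind it; z points along the fingers, y is the direction in which the jaws open and shut (so a half turn about z gives the same grasp; the last joint's range is limited). The gripper opens to 85 mm and grips with 20 to 120 N. Pads are 22 mm wide; open, the fingers measure 114 mm over their backs; the gripper's body (76 mm by 85 mm) begins 54 mm behind the grasp point. The pads swing forward as they close: fully open they stand 13 mm farther back than shut.
Start: joints at [51.32, 21.807, 74.336, -0, 83.858, -12.336], TCP at [0.244, 0.493, 0.209] pointing down, gripper open.
Joint ranges: [-178.18, 178.18], [-50.72, 133.34], [12.68, 142.11], [-81.47, 261.47], [9.98, 163.14], [-165.26, 165.26]. Speed limits (degrees/s): [136.94, 136.94, 180, 180, 180, 180].

### API

Orientations are given as a 3x3 rotation matrix whose columns are the frame's x, y, z axes.
In Python, from rig import readout, eyes, env gives the robot as it stands.
- The arm moves only by the tool arm_command, never from a script. Its argument "rows" is text: rows parted by semicolons, each of 7 numbers parted by spaces: the closure, from 0 (fully open) to 1 (shut), then the shift along the tool's x, y, z in mm, then the turn, a rotation vector about the tool's x, y, z in degrees. In form: grip dx dy dz rx ry rz; .... A call has 1 to 5 rows; each row shifts and turns the commanded pose from where the row before left it, along the tool's axes as they then stand; what a row does not reach is not made up. A row lasts 1/12 s, in which the tool goes at most 41.7 mm and 7.16 degrees, less where a joint would pass 70% of its speed; a pose out of reach is approached as far as the arm can. A call with a gripper value outside its range is refused whole. The fingers move at their own pace and stop on an object; "squeeze" is the grip in N (left out, the last holds). Time passes only in rows, so rows that do not move let the fingers close. It gives the time, the measured TCP pose, the force and the opening at its end, in the units of the state.
- readout.observe(): the state, without advancing time (a new reading comes with each control period).
- eyes.get_image(name): name is "scene" or "side" or "wrist"; returns the picture (480x640x3 uint8, red, green, blue); there is no depth.
- eyes.camera_model(name): a dict with "mtx" (3x3 intrinsics, pixels), "k1" (the pictures are not rectified: a ray, as slopes to the right and down, at radius r is drawn at 1 + k1 r^2 times it, then the intrinsics apply), "view" (4x4, takes a point from world to camera coordinates). Camera axes: x right, y up, looking along -z (the intrinsics and any distortion apply to the point x, -y, -z); pixel columns grow to the right and rows downward; lengths in m; the calibration is good to about 2 mm. A picture is of the moment at which its call begins: read the wrist's pose just before it. camera_model takes no time and is no camera call; for the wrist camera it gives the pose at the moment of the call.
- env.close_job(): hands the job in, once; it reports no verdict.
The state is a dict: "time_s": time; "q": joint angles; "qvel": joint speeds; "joint_efforts": joint torques, N m; "position": TCP position; "tool_rot": TCP orientation; "ft_force": force on the tool from outside, world axes, zero at the start; "wrist_torque": the same for the moment, N m; "grip_width": finger opening in m.
Only numpy, scipy, OpenCV 4.12 (cv2) and the standard library are available. Lean on these libraries where they do the work, as an engineer would, in place of code of your own. Each camera call takes 0.05 s, during which the arm holds its last target. There are 200 camera calls.

### The job

On the pedalboard, butt the loose black power brick up flush and square against the side of the white tuner pedal, keeping it on the deck, so that the two black fastener strips are clear. Then pick up the purple octave pedal, carry it over everything without it touching the board or any other thing, and hold it level and squared up over those strips, foot switch towards the board's front edge (the side nearest the robot), about a centimetre above them: the strips grab at the first touch, so it must not touch down. Finish while still holding it there, with the brick still flush, and do not disturb the green pedal, pick rack, slide or tin.

Things in the scene. Friction and masses are not known exactly. Their poses are not given: they have to be found in the camera images.
- board: aluminium two-rail pedalboard, fixed, 400 mm long (its y) by 140 mm deep (its x), flat deck 40 mm above the cabinet top, with a 20 mm slot along the middle. Origin under its centre, on the cabinet top; +x to its back edge, -x to its front edge (nearest the robot), +y to the end with the white tuner. The deck between tuner and drive pedal is 250 mm long
- tuner: white tuner pedal fastened to the board, 112 mm (x) by 60 mm (y), case top 33 mm and foot switch 48 mm above the deck. Origin under its middle, on the deck, at board y = +155 mm; axes as the board's
- drive: orange drive pedal fastened to the board, same size as the tuner, knobs 45 mm and foot switch 48 mm above the deck. Origin under its middle, on the deck, at board y = -155 mm; axes as the board's
- tuner_side (a point): point on the deck, at the foot of the flat side of the white tuner that faces the brick (board x = 0, y = +125 mm, z = 40 mm); axes as the board's. The brick's end belongs against this face
- brick: loose black power brick, 62 mm (its x) by 100 mm (its y, along the board), 33 mm high, about 0.4 kg, on the deck 45 to 85 mm short of the tuner, over part of the strips. Origin under its centre. Its flat +y end faces the tuner: flush when the origin lies 50 mm in -y from tuner_side. Slides on the deck; its -y end can be pushed, its 62 mm width gripped
- spot (a point): middle of the free place for the octave pedal, on the deck surface (board x = 0, y = -50 mm, z = 40 mm); axes as the board's. Marked by two flat black fastener strips, 60 mm (y) by 40 mm (x), 1 mm high, centred 38 mm in front of and behind it. With the brick flush, 45 mm of deck are free on either side of a 60 mm wide pedal held here
- octave: loose purple octave pedal, case 112 mm (its x) by 60 mm wide (its y; flat sides, grip across them), case top 33 mm, about 0.26 kg, on the cabinet top at the left or right in front of the board; a like green pedal is on the other side. Origin on its underside, in the middle. Chrome foot switch at its -x end (top 48 mm), two black knobs (45 mm) and jacks at +x
- octave_switch (a point): top of the octave pedal's foot switch, 34 mm in -x from its middle and 48 mm above its underside
- chorus: loose green pedal, same shape and size as the octave pedal, on the cabinet top; not to be disturbed. Origin under its middle
- pick_rack: slotted wooden pick rack, six slots, 40 mm (x) by 102 mm (y), 28 mm high and 36 mm with the picks standing in it; loose on the cabinet top in front of the board. Origin under its middle
- slide: chrome guitar slide, a tube 28 mm in diameter and 65 mm tall standing on end, loose. Origin at the centre of its lower end
- tin: small round stainless tin with its press-fit lid on, 65 mm in diameter, 37 mm high, loose. Origin under its centre
Mind the look-alikes: they are no part of the job. Leave any orange look-alike of the brick alone. Several things have the shape of the octave; the one meant has the colours described above.

How it is judged:
By the outcome, as a careful person would: the job done as asked, in the order asked, and still so for the second after the job is handed in, while the arm keeps its last pose, push and grip.
It also fails if it takes over 62 s, if anything falls off the work surface, if the arm or the gripper's body presses on something with over 40 N, if the wrist force passes 120 N, or if a joint passes its speed limit or range.

## Working session

There is one attempt and no reset: what is moved stays moved. The work goes in short steps, Python scripts to look and compute and a tool call to move; the robot and the scene stay as the last step left them, time stands still between calls to the robot, and variables do not carry over. Pictures are saved under pics/ and viewed, about 8 in all and at most 12, crops included, and the job is handed in when it is done.

Besides the shell and the picture viewer there is one more tool, called after ">>>" as name(argument=value, ...), one argument or row to a line, values as JSON. arm_command: Moves the arm, as the interface text tells. Its arguments: {"type":"object","properties":{"rows":{"type":"string"},"squeeze":{"type":"number"}},"required":["rows"]}

```bash
ls; mkdir -p pics
cat > h.py <<'E'
import numpy as np, cv2
from rig import readout, eyes, env
def snap(name,f):
    m=eyes.camera_model(name); im=eyes.get_image(name); cv2.imwrite('pics/'+f,im[:,:,::-1]); return im,m
def ray(m,px):
    K=np.array(m['mtx']);V=np.array(m['view']);px=np.atleast_2d(np.array(px,float))
    d=np.array([m['k1'],0,0,0,0],float)
    u=cv2.undistortPoints(px.reshape(-1,1,2),K,d).reshape(-1,2)
    R=V[:3,:3];o=-R.T@V[:3,3]
    D=np.c_[u[:,0],-u[:,1],-np.ones(len(u))]@R
    return o,D
def plane(m,px,z):
    o,D=ray(m,px); return o+D*((z-o[2])/D[:,2])[:,None]
def proj(m,P):
    P=np.atleast_2d(np.array(P,float));V=np.array(m['view']);C=P@V[:3,:3].T+V[:3,3]
    s=np.c_[C[:,0],-C[:,1]]/-C[:,2:3]; s=s*(1+m['k1']*(s**2).sum(1))[:,None]
    K=np.array(m['mtx']); return s@K[:2,:2].T+K[:2,2]
E
python3 - <<'E'
from h import *
for n in ('scene','side','wrist'):
    im,m=snap(n,n+'0.png'); print(n,np.round(m['view'],3).tolist(),m['k1'],np.round(m['mtx'],1).tolist())
a=[cv2.imread('pics/%s0.png'%n) for n in('scene','side')]
print(readout.observe())
E
```

```text
pics
scene [[0.179, 0.984, -0.004, -0.169], [-0.665, 0.124, 0.736, 0.313], [0.725, -0.129, 0.677, -1.393], [0.0, 0.0, 0.0, 1.0]] -0.030191582511349888 [[468.6, 0.0, 317.1], [0.0, 468.6, 244.5], [0.0, 0.0, 1.0]]
side [[0.765, -0.644, 0.017, -0.365], [0.326, 0.41, 0.852, -0.255], [-0.555, -0.646, 0.524, -0.862], [0.0, 0.0, 0.0, 1.0]] -0.12849661805162196 [[527.2, 0.0, 315.2], [0.0, 527.2, 237.1], [0.0, 0.0, 1.0]]
wrist [[0.444, 0.896, -0.002, -0.55], [-0.861, 0.426, -0.277, 0.036], [-0.248, 0.124, 0.961, -0.38], [0.0, 0.0, 0.0, 1.0]] -0.0611942389725175 [[351.4, 0.0, 325.4], [0.0, 351.4, 239.9], [0.0, 0.0, 1.0]]
{'time_s': 0.15, 'q': array([ 5.13192028e+01,  2.18344293e+01,  7.43704116e+01,  1.23202266e-03,
        8.38591248e+01, -1.23357582e+01]), 'qvel': array([-0.01119451, -0.13722417, -0.08848488, -0.04168774,  0.07611708,
       -0.05205136]), 'joint_efforts': array([ 9.95214032e-04, -4.48620844e+01, -2.31344265e+01, -2.29695743e-04,
        3.81757098e-03,  6.71979046e-05]), 'position': array([0.24392342, 0.49269067, 0.20875772]), 'tool_rot': array([[-8.96136746e-01,  4.43777447e-01, -7.14426406e-04],
       [ 4.43777946e-01,  8.96136372e-01, -8.58154491e-04],
       [ 2.59393879e-04, -1.08607046e-03, -9.99999377e-01]]), 'ft_force': array([ 0.31641697, -0.07423408,  0.70923926]), 'wrist_torque': array([ 0.01987138, -0.01331163,  0.00150392]), 'grip_width': 0.08577245699842227}
```

View pics/scene0.png

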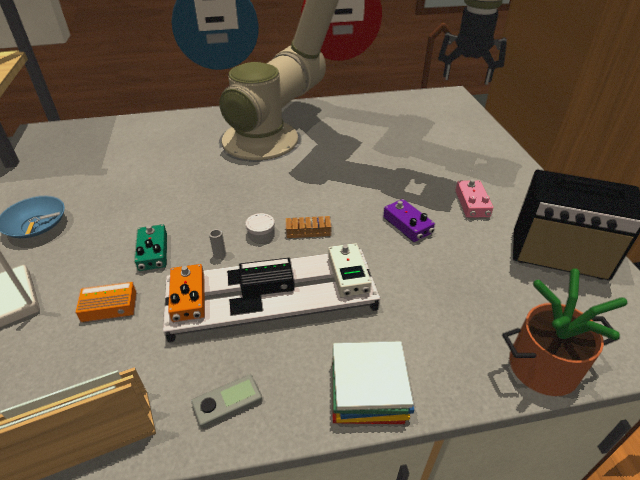

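View pics/side0.png

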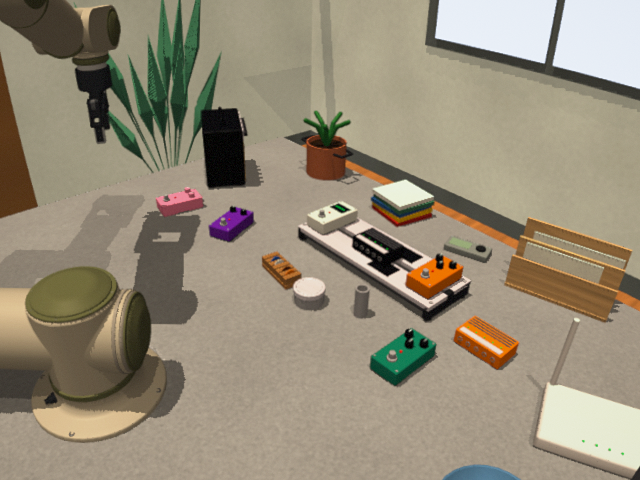

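The scene view shows the purple octave at scene (408,220) / side (231,223). The look-alikes are the pink pedal (475,198) and the green pedal (151,247), so purple is the one meant. The brick is the black one at (265,275), and the orange look-alike is at (106,301). Next I'll enlarge to confirm.

Run:
```python
from h import *
im=cv2.imread('pics/scene0.png')
c=im[185:345,160:440]; cv2.imwrite('pics/c1.png',cv2.resize(c,None,fx=2.85,fy=2.85,interpolation=cv2.INTER_CUBIC))
ms=eyes.camera_model('scene'); mi=eyes.camera_model('side')
# rough: purple mask both views
for n,m,r in(('scene',ms,(0,480,0,640)),('side',mi,(0,480,0,640))):
    h=cv2.cvtColor(cv2.imread(f'pics/{n}0.png'),cv2.COLOR_BGR2HSV)
    k=cv2.inRange(h,(130,120,40),(150,255,255))
    cs=max(cv2.findContours(k,0,2)[0],key=cv2.contourArea)
    r=cv2.minAreaRect(cs); print(n,r,plane(m,[r[0]],0.02))
```

```text
scene ((408.0628662109375, 219.31649780273438), (51.2652473449707, 27.38081932067871), 39.47246170043945) [[0.46150518 0.30171695 0.02      ]]
side ((231.42002868652344, 223.56002807617188), (24.60000228881836, 46.80000305175781), 53.13010025024414) [[0.45670748 0.29704046 0.02      ]]
```

View pics/c1.png

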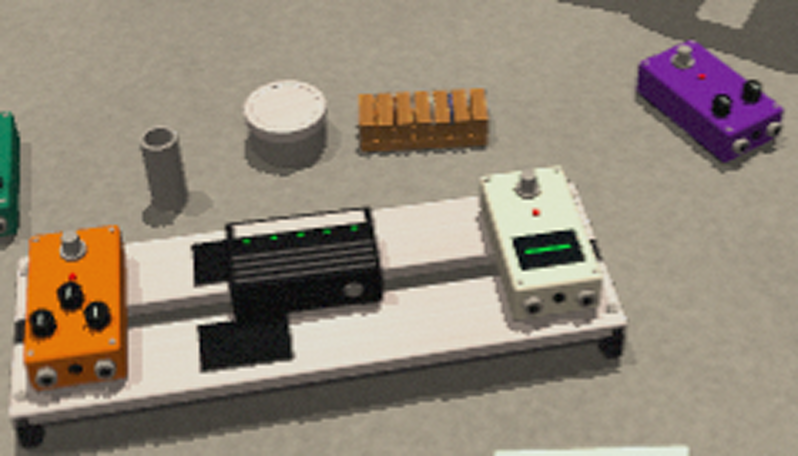

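The crop confirms the purple pedal: chrome switch on the robot side, two black knobs and jacks at the far end. The black brick sits at crop (305,260) between the orange drive and the white tuner. Now I'll turn the corners into positions.

Run:
```python
from h import *
m=eyes.camera_model('scene')
S=lambda L,z: plane(m,np.array(L)/2.85+[160,185],z)
tu=S([(482,180),(565,167),(602,282),(517,292)],.073); dr=S([(33,233),(122,228),(125,350),(25,358)],.073)
br=S([(228,222),(370,208),(380,265),(232,285)],.073)
for n,p in(('tu',tu),('dr',dr),('br',br)): print(n,p.mean(0).round(4),[round(float(np.linalg.norm(p[i]-p[i-1])),3) for i in range(4)])
d=tu.mean(0)-dr.mean(0); print('dist',np.linalg.norm(d),'board yaw',np.degrees(np.arctan2(-d[0],d[1])))
sw=S([(527,175),(71,238)],.088); print('sw',sw.round(4)); d=sw[0]-sw[1];print(np.linalg.norm(d),np.degrees(np.arctan2(-d[0],d[1])))
c=(tu.mean(0)+dr.mean(0))/2; d=tu.mean(0)-dr.mean(0); y=d/np.linalg.norm(d); x=np.array([y[1],-y[0],0])
for i in br: print('brick corner in board',(i-c)@x,(i-c)@y)
print('c',c)
oc=S([(638,75)],.033)
sw=S([(684,50)],.048); kn=S([(722,100),(752,86)],.045); print('oct sw',sw,'knobs',kn)
d=kn.mean(0)-sw[0]; print('oct x dir yaw',np.degrees(np.arctan2(d[1],d[0])),np.linalg.norm(d))
print('others: rack',S([(423,120)],.02),'tin',S([(287,108)],.037),'slide',S([(160,138)],.065))
print('pink',plane(m,[(475,198)],.02))
```

```text
tu [0.633  0.1206 0.073 ] [0.107, 0.06, 0.112, 0.056]
dr [ 0.6332 -0.1872  0.073 ] [0.11, 0.06, 0.108, 0.061]
br [ 0.6193 -0.0389  0.073 ] [0.059, 0.097, 0.054, 0.097]
dist 0.3077627265126471 board yaw 0.03665611560940366
sw [[ 0.596   0.1188  0.088 ]
 [ 0.6007 -0.1885  0.088 ]]
0.3073809958254808 0.8741711115634804
brick corner in board -0.04418903784531464 -0.05352298760796018
brick corner in board -0.04003987281296617 0.043161268914211556
brick corner in board 0.014277945903140148 0.042271213374853255
brick corner in board 0.01438973529474544 -0.05445060856119375
c [ 0.63314558 -0.033298    0.073     ]
oct sw [[0.43150223 0.28848888 0.048     ]] knobs [[0.49468243 0.29962282 0.045     ]
 [0.48241827 0.3286933  0.045     ]]
oct x dir yaw 24.225678027874768 0.06262902762167091
others: rack [[0.44668991 0.07025793 0.02      ]] tin [[ 0.43242644 -0.03554752  0.037     ]] slide [[ 0.48342708 -0.13146103  0.065     ]]
pink [[0.41293301 0.48942374 0.02      ]]
```

>>> arm_command(
  rows="0 -36 -19.4 0 0 0 0;0 -36 -19.4 0 0 0 0;0 -36 -19.4 0 0 0 0;0 -36 -19.4 0 0 0 0;0 -36 -19.4 0 0 0 0",
)

```text
time_s: 0.57
position: [0.3629, 0.3244, 0.2091]
tool_rot: [[-0.896, 0.443, -0.0], [0.443, 0.896, -0.0], [0.0, -0.0, -1.0]]
ft_force: [1.2, -0.2, -0.2]
grip_width: 0.0853
```

>>> arm_command(
  rows="0 -36 -19.4 0 0 0 0;0 -36 -19.4 0 0 0 0;0 -36 -19.4 0 0 0 0;0 -36 -19.4 0 0 0 0;0 -36 -19.4 0 0 0 0",
)

```text
time_s: 0.98
position: [0.4813, 0.1573, 0.2092]
tool_rot: [[-0.896, 0.444, -0.0], [0.444, 0.896, 0.0], [0.0, -0.0, -1.0]]
ft_force: [1.4, 0.7, -0.6]
grip_width: 0.0852
```

>>> arm_command(
  rows="0 -36 -19.4 0 0 0 0;0 -36 -19.4 0 0 0 0;0 -36 -19.4 0 0 0 0;0 -36 -19.4 0 0 0 0;0 -36 -19.4 0 0 0 0",
)

```text
time_s: 1.4
position: [0.5996, -0.0095, 0.209]
tool_rot: [[-0.896, 0.444, -0.001], [0.444, 0.896, 0.0], [0.001, -0.0, -1.0]]
ft_force: [0.7, 0.8, 0.1]
grip_width: 0.0854
```

>>> arm_command(
  rows="0 -34 -20 0 0 0 0;0 0 0 0 0 0 7;0 0 0 0 0 0 7;0 0 0 0 0 0 7;0 0 0 0 0 0 7",
)

```text
time_s: 1.82
position: [0.6204, -0.0409, 0.2087]
tool_rot: [[-0.578, 0.816, -0.001], [0.816, 0.578, 0.0], [0.001, -0.001, -1.0]]
ft_force: [-0.2, 0.3, -0.3]
grip_width: 0.0851
```

>>> arm_command(
  rows="0 0 0 0 0 0 7;0 0 0 0 0 0 7;0 0 0 0 0 0 7;0 0 0 0 0 0 7;0 0 0 0 0 0 7",
)

```text
time_s: 2.23
position: [0.6203, -0.0405, 0.2089]
tool_rot: [[-0.005, 1.0, -0.001], [1.0, 0.005, 0.0], [0.0, -0.001, -1.0]]
ft_force: [-0.7, 0.1, 0.2]
grip_width: 0.0854
```

Run:
```python
from h import *
o=readout.observe(); print(o['time_s'],o['position'],o['tool_rot'].round(3).tolist(),o['q'].round(1))
im,m=snap('wrist','w1.png'); np.save('w1.npy',m['view'])
```

```text
2.2333 [ 0.62030644 -0.04050893  0.20885184] [[-0.005, 1.0, -0.001], [1.0, 0.005, 0.0], [0.0, -0.001, -1.0]] [-14.6  29.2  62.    0.   88.8 -14.9]
```

View pics/w1.png

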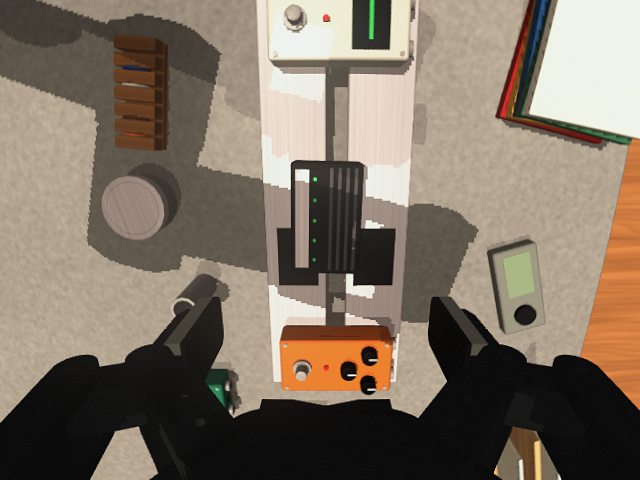

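The wrist view shows the tuner's near face at the top (267,60)-(410,66) and the brick's top corners at about (292,161), (363,164), (361,272), (291,270). The strips' near edges are at v≈285 and the drive is at the bottom.

Run:
```python
from h import *
im=cv2.imread('pics/w1.png'); m=eyes.camera_model('wrist'); m['view']=np.load('w1.npy')
def show(n,L,z):
    p=plane(m,L,z)[:,:2]; print(n,p.round(4).tolist())
    return p
t=show('tuner edge top',[(267,59),(410,66)],.073); d=t[1]-t[0]; print('yaw x',np.degrees(np.arctan2(d[1],d[0])),np.linalg.norm(d))
b=show('brick top',[(292,161),(363,164),(361,272),(291,270)],.073); print(b.mean(0)); 
for i in range(4): e=b[(i+1)%4]-b[i]; print(np.linalg.norm(e).round(4),np.degrees(np.arctan2(e[1],e[0])).round(2))
s=show('strip outer corners',[(278,229),(279,285),(395,230),(394,285)],.041);print(s.mean(0))
show('drive near edge top',[(283,340),(395,343)],.073)
show('board edges',[(262,100),(273,300),(415,100),(405,300)],.04)
# subpixel: brick dark mask
k=cv2.inRange(cv2.cvtColor(im,6),0,60)[100:330,240:440]
```

```text
tuner edge top [[0.5738, 0.0922], [0.6871, 0.0879]]
yaw x -2.1853186049152735 0.11335252637861373
brick top [[0.5923, 0.0128], [0.652, 0.0106], [0.6535, -0.0865], [0.5894, -0.0849]]
[ 0.62182663 -0.03703076]
0.0598 -2.06
0.0972 -89.12
0.0642 178.56
0.0977 88.31
strip outer corners [[0.5743, -0.0545], [0.5734, -0.1138], [0.689, -0.0548], [0.6916, -0.1132]]
[ 0.63207816 -0.08405438]
drive near edge top [[0.5798, -0.1582], [0.6897, -0.1611]]
board edges [[0.5632, 0.0647], [0.5664, -0.1312], [0.7006, 0.0657], [0.7044, -0.1306]]
```

```bash
cat >> h.py <<'E'
def edge(im,p0,p1,w=4,n=40):
    "subpixel straight edge near p0-p1: strongest gradient across, robust line fit; returns end points"
    g=cv2.GaussianBlur(cv2.cvtColor(im,cv2.COLOR_BGR2GRAY).astype(np.float32),(0,0),0.8)
    p0,p1=np.array(p0,float),np.array(p1,float);t=(p1-p0)/np.linalg.norm(p1-p0);nn=np.array([-t[1],t[0]])
    s=np.arange(-w,w+.01,.25);a=np.linspace(.08,.92,n);P=p0+a[:,None]*(p1-p0)
    X=(P[:,None]+s[None,:,None]*nn).astype(np.float32)
    v=cv2.remap(g,X[...,0],X[...,1],1);d=np.abs(np.gradient(v,axis=1));i=d.argmax(1)
    Q=X[np.arange(n),i]; vx,vy,x,y=cv2.fitLine(Q,cv2.DIST_HUBER,0,.01,.01).ravel()
    f=np.array([vx,vy]);c=np.array([x,y]);res=np.median(np.abs((Q-c)@np.array([-vy,vx])))
    return c+f*((p0-c)@f),c+f*((p1-c)@f),res
def ed(im,m,n,p0,p1,z,w=4):
    a,b,r=edge(im,p0,p1,w);p=plane(m,[a,b],z)[:,:2];e=p[1]-p[0]
    print(n,np.round([*a,*b],1),'res %.2f'%r,p.round(4).tolist(),'len %.4f ang %.2f'%(np.linalg.norm(e),np.degrees(np.arctan2(e[1],e[0]))));return p
E
python3 - <<'E'
from h import *
im=cv2.imread('pics/w1.png'); m=eyes.camera_model('wrist'); m['view']=np.load('w1.npy')
ed(im,m,'tuner top edge',(267,59),(410,66),.073)
ed(im,m,'brick -y',(291,270),(361,272),.073)
ed(im,m,'brick +y',(292,161),(363,164),.073)
ed(im,m,'brick -x',(291,265),(292,165),.073)
ed(im,m,'brick +x',(361,225),(363,166),.073)
ed(im,m,'board R',(405,300),(415,100),.04)
ed(im,m,'board L',(273,300),(262,100),.04)
ed(im,m,'strips R far',(368,285),(395,285),.041,3)
ed(im,m,'drive far top',(283,340),(395,343),.073)
ed(im,m,'drive bot',(281,390),(395,393),.073)
im=cv2.imread('pics/scene0.png');m=eyes.camera_model('scene');S=lambda a,b:(160+a/2.85,185+b/2.85)
ed(im,m,'sc board back',S(130,402),S(510,338),.04)
ed(im,m,'sc tuner -y top',S(482,180),S(517,292),.073)
ed(im,m,'sc tuner +y top',S(565,167),S(602,282),.073)
ed(im,m,'sc drive +y top',S(122,228),S(125,350),.073)
ed(im,m,'sc strip back',S(202,370),S(290,358),.041)
E
```

```text
tuner top edge [267.   58.9 410.1  60.5] res 0.28 [[0.5738, 0.0923], [0.6869, 0.092]] len 0.1131 ang -0.14
brick -y [291.1 269.4 360.8 275. ] res 0.66 [[0.5895, -0.0843], [0.6534, -0.0895]] len 0.0642 ang -4.61
brick +y [292.  159.6 363.1 161.1] res 0.31 [[0.5923, 0.0139], [0.652, 0.013]] len 0.0597 ang -0.89
brick -x [295.4 264.7 288.8 165.2] res 0.81 [[0.5935, -0.0798], [0.5895, 0.0093]] len 0.0891 ang 92.55
brick +x [360.5 225.  363.9 166. ] res 0.19 [[0.6517, -0.0422], [0.6528, 0.0089]] len 0.0512 ang 88.68
board R [401.7 299.8 413.9  99.9] res 0.26 [[0.7009, -0.1303], [0.6996, 0.0657]] len 0.1961 ang 90.38
board L [268.8 300.2 259.  100.1] res 0.24 [[0.562, -0.1315], [0.5605, 0.0646]] len 0.1961 ang 90.44
strips R far [368.  284.4 395.  284.5] res 0.23 [[0.6647, -0.1126], [0.6926, -0.1126]] len 0.0278 ang -0.01
drive far top [283.  340.2 395.  341. ] res 0.21 [[0.5798, -0.1584], [0.6895, -0.1588]] len 0.1097 ang -0.20
drive bot [281.  390.4 395.  390.4] res 0.12 [[0.5758, -0.218], [0.6936, -0.2176]] len 0.1178 ang 0.18
sc board back [205.4 324.7 339.1 304.5] res 0.15 [[0.7015, -0.1591], [0.6987, 0.0862]] len 0.2454 ang 90.65
sc tuner -y top [328.2 248.5 342.3 287.1] res 1.07 [[0.5801, 0.0889], [0.6865, 0.0939]] len 0.1065 ang 2.70
sc tuner +y top [359.4 243.3 370.7 284.1] res 1.92 [[0.5766, 0.1537], [0.6887, 0.147]] len 0.1124 ang -3.39
sc drive +y top [203.2 265.  203.6 307.8] res 0.37 [[0.5818, -0.1571], [0.6901, -0.1567]] len 0.1082 ang 0.18
sc strip back [230.9 315.3 261.8 310.8] res 0.13 [[0.689, -0.1129], [0.6886, -0.0566]] len 0.0563 ang 90.37
```

>>> arm_command(
  rows="0 3.5 1.5 36 0 0 0;0 0 0 36 0 0 0;0 0 0 36 0 0 0;0 0 0 30 0 0 0;0 0 0 6 0 0 0",
  squeeze=25,
)

```text
time_s: 2.7
position: [0.6192, -0.0364, 0.0599]
tool_rot: [[-0.014, 1.0, -0.009], [1.0, 0.014, 0.002], [0.002, -0.009, -1.0]]
ft_force: [-0.9, 0.4, -1.5]
grip_width: 0.0854
```

>>> arm_command(
  rows="0.6 0 0 0 0 0 0;0.6 0 0 0 0 0 0;0.6 0 0 0 0 0 0;0.6 0 0 0 0 0 0;0.6 0 0 0 0 0 0",
)

```text
time_s: 3.12
position: [0.6225, -0.0372, 0.0668]
tool_rot: [[-0.012, 1.0, 0.003], [1.0, 0.012, -0.001], [-0.001, 0.003, -1.0]]
ft_force: [-1.0, -0.4, 0.2]
grip_width: 0.0343
```

The opening is below the brick's 62 mm, so the fingers aren't on the brick. I'll look.

Run:
```python
from h import *
o=readout.observe(); print(o['time_s'],o['position'],o['ft_force'],o['grip_width'])
im,m=snap('wrist','w2.png'); s,_=snap('scene','s2.png'); d,_=snap('side','d2.png')
c=lambda f,a,b,x,y:cv2.resize(cv2.imread('pics/'+f)[b:b+y,a:a+x],(400,300))
cv2.imwrite('pics/m2.png',np.vstack([np.hstack([cv2.resize(cv2.imread('pics/w2.png'),(400,300)),c('s2.png',160,190,240,180)]),np.hstack([c('d2.png',290,180,200,150),c('s2.png',220,230,100,75)])]))
```

```text
3.1167 [ 0.62253111 -0.03719606  0.06676663] [-0.97622899 -0.44664188  0.2220699 ] 0.034251464755646055
```

View pics/m2.png

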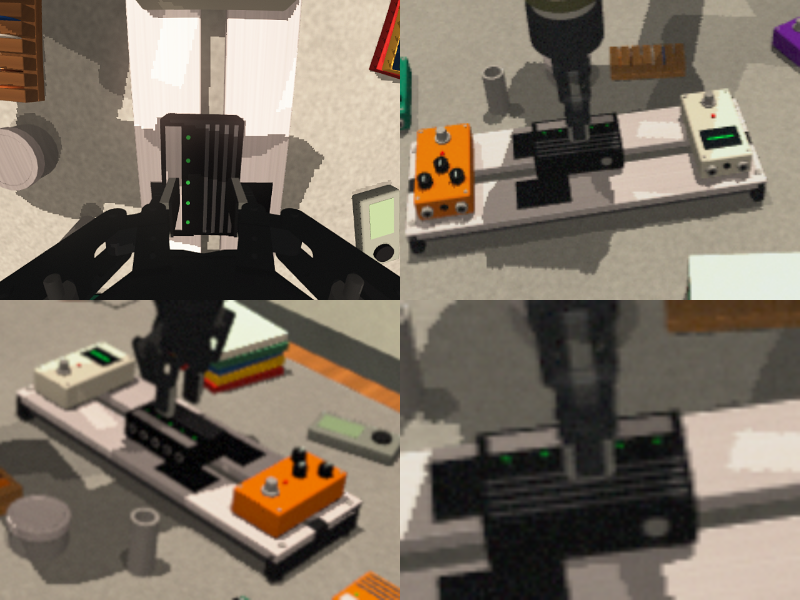

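Run:
```python
from h import *
for n,px,xs in(('scene',(267.5,273.75),(.640,.650)),('side',(374,237.5),(.605,.595)),('side',(385,227.5),(.640,.65))):
    o,D=ray(eyes.camera_model(n),[px])
    for x in xs: print(n,x,o+D[0]*(x-o[0])/D[0][0])
m=eyes.camera_model('wrist')
for z in(.05,.06,.07): print(z,proj(m,[(.6225,-.037,z),(.6225-.017,-.037,z),(.6225+.017,-.037,z)]).round().tolist())
o=readout.observe(); print(o['joint_efforts'],o['q'])
```

```text
scene 0.64 [ 0.64       -0.03772238  0.08567963]
scene 0.65 [ 0.65       -0.03795994  0.09596554]
side 0.605 [ 0.605      -0.04155851  0.08614061]
side 0.595 [ 0.595      -0.0505141   0.09429911]
side 0.64 [ 0.64       -0.03947311  0.0971904 ]
side 0.65 [ 0.65       -0.03090443  0.08955562]
0.05 [[325.0, 273.0], [295.0, 273.0], [356.0, 273.0]]
0.06 [[325.0, 280.0], [293.0, 279.0], [358.0, 280.0]]
0.07 [[325.0, 288.0], [291.0, 287.0], [360.0, 288.0]]
[ 4.60576150e-03 -5.48782611e+01 -2.02224970e+01 -9.68292488e-05
  1.15883806e-03 -2.47477656e-03] [-1.42788400e+01  3.62906400e+01  7.38613811e+01 -1.78061915e-03
  6.97907428e+01 -1.49431108e+01]
```

>>> arm_command(
  rows="0.6 0 0 0 0 0 0",
)

```text
time_s: 3.35
position: [0.622, -0.0371, 0.0656]
tool_rot: [[-0.012, 1.0, 0.0], [1.0, 0.012, -0.0], [-0.0, 0.0, -1.0]]
ft_force: [-0.3, 0.7, 0.1]
grip_width: 0.034
```

Run:
```python
from h import *
print(readout.observe()['position'])
a,_=snap('wrist','w3.png'); b,_=snap('scene','s3.png');c,_=snap('side','d3.png')
f=lambda i,x,y,w,h:cv2.resize(i[y:y+h,x:x+w,::-1],(400,300),interpolation=cv2.INTER_CUBIC)
g=lambda i:cv2.convertScaleAbs(i,alpha=2.2,beta=10)
cv2.imwrite('pics/m3.png',np.vstack([np.hstack([g(f(a,180,180,288,216)),g(f(b,210,205,120,90))]),np.hstack([g(f(c,335,180,100,75)),g(cv2.resize(a[:,:,::-1],(400,300)))])]))
```

```text
[ 0.62197756 -0.03706485  0.0655574 ]
```

View pics/m3.png

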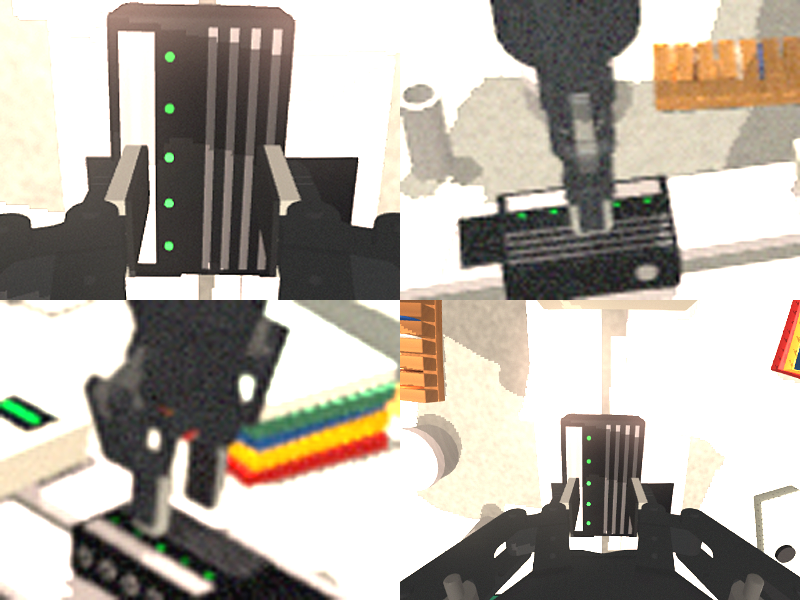

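The fingers are plainly closed above the brick's top (pads at about scene (268,273)). So at this width the tips sit at least 7 mm above the nominal TCP, not 17 mm ahead of it. That bound makes a 30 mm descent safe with the fingers open.

>>> arm_command(
  rows="0 0 0 0 0 0 0;0 0 0 0 0 0 0;0 0 0 0 0 0 0;0 0 0 0 0 0 0",
)

```text
time_s: 3.83
position: [0.6219, -0.037, 0.0652]
tool_rot: [[-0.011, 1.0, -0.0], [1.0, 0.011, 0.0], [0.0, -0.0, -1.0]]
ft_force: [0.7, -0.1, 0.0]
grip_width: 0.0804
```

>>> arm_command(
  rows="0 0 0 10 0 0 0;0 0 0 10 0 0 0;0 0 0 7 0 0 0;0 0 0 3 0 0 0;0 0 0 0 0 0 0",
)

```text
time_s: 4.25
position: [0.6213, -0.0369, 0.0338]
tool_rot: [[-0.011, 1.0, -0.002], [1.0, 0.011, 0.001], [0.001, -0.002, -1.0]]
ft_force: [0.7, 0.2, -0.3]
grip_width: 0.0857
```

>>> arm_command(
  rows="0.3 0 0 0 0 0 0;0.3 0 0 0 0 0 0;0.3 0 0 0 0 0 0;0.3 0 0 0 0 0 0",
)

```text
time_s: 4.58
position: [0.622, -0.0371, 0.0358]
tool_rot: [[-0.011, 1.0, 0.001], [1.0, 0.011, -0.0], [-0.0, 0.001, -1.0]]
ft_force: [-2.3, 0.1, 3.0]
grip_width: 0.0611
```

>>> arm_command(
  rows="0.4 0 0 0 0 0 0;0.4 0 0 0 0 0 0;0.4 0 0 0 0 0 0",
)

```text
time_s: 4.83
position: [0.622, -0.0371, 0.0358]
tool_rot: [[-0.011, 1.0, 0.001], [1.0, 0.011, -0.0], [-0.0, 0.001, -1.0]]
ft_force: [-2.2, 0.2, 6.1]
grip_width: 0.0612
```

Run:
```python
from h import *
print(readout.observe()['position'],readout.observe()['ft_force'],readout.observe()['grip_width'])
b,_=snap('scene','s4.png');c,_=snap('side','d4.png')
f=lambda i,x,y,w,h:cv2.resize(i[y:y+h,x:x+w,::-1],(400,300),interpolation=cv2.INTER_CUBIC)
g=lambda i:cv2.convertScaleAbs(i,alpha=1.8,beta=10)
cv2.imwrite('pics/m4.png',np.hstack([g(f(b,210,215,120,90)),g(f(c,335,190,100,75))]))
```

```text
[ 0.62201469 -0.03709053  0.03579467] [-2.19516934  0.15730341  6.13146141] 0.06115806130563512
```

View pics/m4.png

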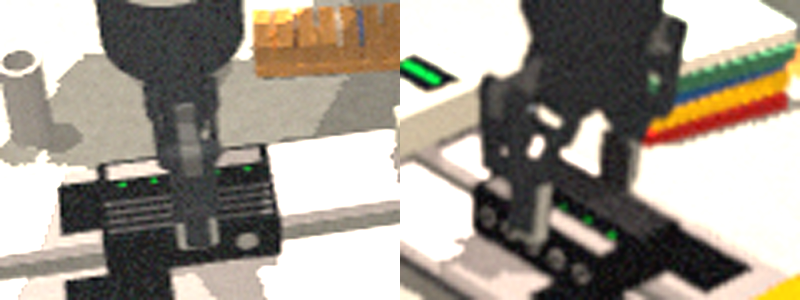

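>>> arm_command(
  rows="0.4 10 2 0 0 0 0;0.4 14 2 0 0 0 0;0.4 16 2 0 0 0 0;0.4 16 2 0 0 0 0;0.4 12 1 0 0 0 0",
)

```text
time_s: 5.35
position: [0.6308, 0.0312, 0.0358]
tool_rot: [[-0.012, 1.0, 0.002], [1.0, 0.012, -0.002], [-0.002, 0.002, -1.0]]
ft_force: [0.2, -5.5, 3.7]
grip_width: 0.0614
```

Run:
```python
from h import *
o,D=ray(eyes.camera_model('scene'),[(269.1,288.5)])
for x in(.653,.66): print(o+D[0]*(x-o[0])/D[0][0])
print(readout.observe()['position'],readout.observe()['ft_force'])
im,m=snap('wrist','w5.png'); im=im[:,:,::-1].copy()
print(proj(m,[(.574,.092,.073),(.688,.092,.073),(.599,.0815,.073),(.661,.0815,.073)]).round(1).tolist())
cv2.imwrite('pics/w5c.png',cv2.convertScaleAbs(cv2.resize(im[60:330,160:520],None,fx=2,fy=2),alpha=1.6,beta=10))
```

```text
[ 0.653      -0.0380651   0.05934501]
[ 0.66       -0.03823099  0.06701191]
[0.63078059 0.03116229 0.03578837] [ 0.16185959 -5.49437697  3.71024466]
[[170.0, 168.1], [483.6, 171.8], [239.8, 197.2], [408.3, 199.1]]
```

View pics/w5c.png

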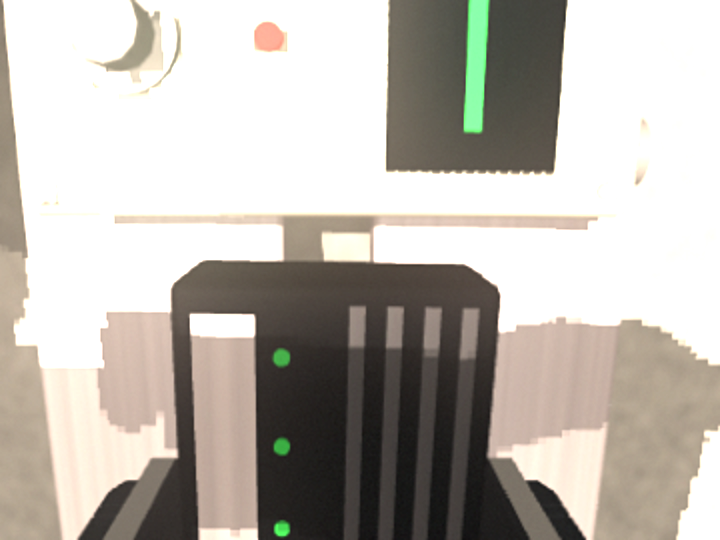

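The brick is about 8 mm from the tuner and parallel to it (tuner edge at crop v 215, brick edge at v 262, both level). I'll close in slowly.

>>> arm_command(
  rows="0.4 3 0 0 0 0 0;0.4 2 0 0 0 0 0;0.4 1 0 0 0 0 0;0.4 0 0 0 0 0 0",
)

```text
time_s: 5.73
position: [0.6306, 0.0362, 0.0358]
tool_rot: [[-0.012, 1.0, 0.002], [1.0, 0.012, -0.001], [-0.001, 0.002, -1.0]]
ft_force: [0.7, -4.2, 5.8]
grip_width: 0.0615
```

>>> arm_command(
  rows="0.4 1 0 0 0 0 0;0.4 0 0 0 0 0 0",
)

```text
time_s: 5.9
position: [0.6306, 0.0369, 0.0358]
tool_rot: [[-0.011, 1.0, 0.002], [1.0, 0.011, -0.001], [-0.001, 0.002, -1.0]]
ft_force: [0.1, -5.1, 5.9]
grip_width: 0.0615
```

>>> arm_command(
  rows="0.4 1 0 0 0 0 0;0.4 0 0 0 0 0 0",
)

```text
time_s: 6.07
position: [0.6306, 0.0379, 0.0358]
tool_rot: [[-0.011, 1.0, 0.002], [1.0, 0.011, -0.001], [-0.001, 0.002, -1.0]]
ft_force: [1.5, -4.1, 5.6]
grip_width: 0.0612
```

>>> arm_command(
  rows="0.4 1 0 0 0 0 0;0.4 0 0 0 0 0 0",
)

```text
time_s: 6.23
position: [0.6306, 0.0388, 0.0358]
tool_rot: [[-0.011, 1.0, 0.002], [1.0, 0.011, -0.001], [-0.001, 0.002, -1.0]]
ft_force: [0.3, -6.1, 5.1]
grip_width: 0.0614
```

>>> arm_command(
  rows="0.4 1 0 0 0 0 0;0.4 0 0 0 0 0 0",
)

```text
time_s: 6.4
position: [0.6306, 0.0398, 0.0358]
tool_rot: [[-0.011, 1.0, 0.002], [1.0, 0.011, -0.001], [-0.001, 0.002, -1.0]]
ft_force: [0.2, -5.6, 5.8]
grip_width: 0.0614
```

>>> arm_command(
  rows="0.4 0.7 0 0 0 0 0;0.4 0 0 0 0 0 0",
)

```text
time_s: 6.57
position: [0.6306, 0.0405, 0.0358]
tool_rot: [[-0.011, 1.0, 0.002], [1.0, 0.011, -0.001], [-0.001, 0.002, -1.0]]
ft_force: [1.1, -5.0, 6.3]
grip_width: 0.0614
```

>>> arm_command(
  rows="0.4 0.7 0 0 0 0 0;0.4 0 0 0 0 0 0",
)

```text
time_s: 6.73
position: [0.6306, 0.0412, 0.0358]
tool_rot: [[-0.011, 1.0, 0.002], [1.0, 0.011, -0.001], [-0.001, 0.002, -1.0]]
ft_force: [-0.0, -4.8, 5.1]
grip_width: 0.0615
```

>>> arm_command(
  rows="0.4 0.7 0 0 0 0 0;0.4 0 0 0 0 0 0",
)

```text
time_s: 6.9
position: [0.6306, 0.0419, 0.0358]
tool_rot: [[-0.011, 1.0, 0.002], [1.0, 0.011, -0.001], [-0.001, 0.002, -1.0]]
ft_force: [-0.2, -5.7, 6.2]
grip_width: 0.0611
```

>>> arm_command(
  rows="0.4 0.7 0 0 0 0 0;0.4 0 0 0 0 0 0",
)

```text
time_s: 7.07
position: [0.6305, 0.0425, 0.0358]
tool_rot: [[-0.011, 1.0, 0.002], [1.0, 0.011, -0.002], [-0.002, 0.002, -1.0]]
ft_force: [0.6, -5.5, 6.1]
grip_width: 0.0612
```

>>> arm_command(
  rows="0.4 0.7 0 0 0 0 0;0.4 0 0 0 0 0 0",
)

```text
time_s: 7.23
position: [0.6306, 0.0425, 0.0358]
tool_rot: [[-0.011, 1.0, 0.002], [1.0, 0.011, -0.003], [-0.003, 0.002, -1.0]]
ft_force: [-0.8, -9.1, 6.0]
grip_width: 0.0611
```

>>> arm_command(
  rows="0.4 0.5 0 0 0 0 0;0.4 0 0 0 0 0 0",
)

```text
time_s: 7.4
position: [0.6306, 0.0425, 0.0358]
tool_rot: [[-0.011, 1.0, 0.002], [1.0, 0.011, -0.004], [-0.004, 0.002, -1.0]]
ft_force: [-1.4, -11.4, 5.7]
grip_width: 0.0613
```

Run:
```python
from h import *
im,m=snap('wrist','w6.png'); im=im[:,:,::-1].copy(); g=cv2.cvtColor(im,6)
for u in(250,280,300,320,345,370,395): print(u,g[150:200,u].tolist())
```

```text
250 [247, 247, 248, 247, 247, 248, 247, 248, 247, 247, 247, 248, 247, 247, 247, 247, 248, 247, 247, 247, 248, 247, 247, 247, 247, 247, 247, 247, 247, 247, 247, 247, 247, 247, 247, 247, 247, 247, 247, 247, 247, 247, 247, 247, 246, 244, 238, 235, 212, 119]
280 [241, 241, 241, 240, 240, 241, 241, 241, 241, 240, 241, 240, 241, 240, 240, 240, 241, 240, 240, 241, 240, 240, 240, 240, 240, 240, 240, 239, 240, 240, 239, 240, 239, 240, 239, 240, 239, 239, 239, 239, 239, 239, 239, 238, 232, 225, 214, 203, 179, 115]
300 [240, 240, 240, 240, 241, 240, 241, 240, 240, 240, 240, 240, 240, 240, 239, 240, 240, 240, 240, 240, 240, 239, 240, 240, 240, 240, 239, 240, 239, 239, 239, 239, 239, 239, 239, 239, 239, 239, 239, 239, 239, 239, 239, 237, 232, 224, 215, 203, 177, 115]
320 [239, 239, 239, 240, 240, 240, 240, 240, 239, 240, 240, 239, 239, 240, 239, 239, 239, 239, 239, 239, 239, 239, 239, 239, 240, 238, 239, 239, 239, 239, 239, 238, 239, 238, 239, 239, 239, 239, 238, 238, 238, 238, 238, 236, 231, 223, 213, 201, 176, 114]
345 [238, 239, 239, 239, 238, 238, 238, 239, 239, 239, 239, 239, 238, 239, 238, 239, 238, 238, 238, 238, 238, 238, 238, 238, 238, 238, 238, 238, 238, 238, 238, 239, 238, 237, 238, 238, 238, 237, 237, 237, 238, 238, 237, 235, 230, 222, 213, 201, 178, 113]
370 [53, 53, 52, 52, 54, 53, 50, 52, 53, 52, 53, 54, 52, 52, 52, 50, 52, 53, 51, 52, 52, 51, 51, 51, 52, 50, 51, 51, 46, 80, 197, 242, 238, 237, 237, 237, 237, 237, 237, 237, 237, 237, 237, 236, 230, 221, 212, 201, 180, 118]
395 [170, 169, 170, 170, 170, 169, 169, 169, 172, 173, 34, 41, 44, 44, 45, 46, 46, 45, 45, 44, 44, 45, 46, 46, 44, 45, 45, 43, 38, 114, 223, 242, 238, 237, 237, 237, 237, 237, 237, 236, 237, 237, 237, 236, 231, 223, 212, 202, 183, 128]
```

The force rose and the position stalled at y=0.0425. The seam between tuner and brick is at the same row across the width, so the brick is flush. I'll release and rise.

>>> arm_command(
  rows="0 0 0 0 0 0 0;0 0 0 0 0 0 0;0 0 0 0 0 0 0;0 0 0 0 0 0 0",
)

```text
time_s: 7.78
position: [0.6298, 0.0453, 0.0349]
tool_rot: [[-0.012, 1.0, -0.001], [1.0, 0.012, 0.0], [0.0, -0.001, -1.0]]
ft_force: [0.4, -0.4, -0.3]
grip_width: 0.0852
```

>>> arm_command(
  rows="0 0 0 -20 0 0 0;0 0 0 -40 0 0 0;0 0 0 -40 0 0 0;0 0 0 -40 0 0 0;0 -8 0 -35 0 0 0",
)

```text
time_s: 8.2
position: [0.6298, 0.0384, 0.213]
tool_rot: [[-0.013, 1.0, 0.001], [1.0, 0.013, 0.001], [0.001, 0.001, -1.0]]
ft_force: [1.6, -0.1, 0.3]
grip_width: 0.0857
```

Run:
```python
from h import *
o=readout.observe(); print(o['time_s'],o['position'],o['tool_rot'].round(3).tolist())
im,m=snap('wrist','w7.png'); im=im[:,:,::-1].copy()
bx=proj(m,[(.598,.092,.073),(.663,.092,.073),(.5995,-.008,.073),(.6615,-.008,.073)]); print(bx.round(1).tolist())
g=cv2.cvtColor(im,6); r=int(bx[0,1])
for u in np.linspace(bx[0,0]+4,bx[1,0]-6,5).astype(int): print(u,r-6,g[r-6:r+10,u].tolist())
a,b,c,d=bx
ed(im,m,'brick top -x',c,a+[0,6],.073,6); ed(im,m,'brick top +x',d,b+[0,6],.073,6); ed(im,m,'brick -y',c,d,.073,6)
```

```text
8.2 [0.6298386  0.03838364 0.21299379] [[-0.013, 1.0, 0.001], [1.0, 0.013, 0.001], [0.001, 0.001, -1.0]]
[[288.0, 160.0], [364.3, 161.1], [291.3, 270.2], [358.1, 271.0]]
292 154 [232, 232, 232, 232, 222, 179, 157, 77, 50, 56, 56, 56, 55, 54, 55, 53]
308 154 [231, 231, 231, 231, 225, 199, 154, 72, 51, 58, 61, 60, 59, 58, 154, 240]
325 154 [230, 230, 230, 231, 225, 200, 156, 69, 49, 54, 57, 56, 55, 55, 55, 54]
341 154 [230, 229, 229, 229, 224, 201, 162, 71, 43, 49, 52, 51, 59, 76, 84, 84]
358 154 [230, 228, 228, 228, 224, 202, 166, 79, 41, 46, 49, 49, 50, 60, 69, 68]
brick top -x [291.7 270.2 290.8 166. ] res 0.41 [[0.5999, -0.008], [0.6003, 0.087]] len 0.0950 ang 89.76
brick top +x [358.6 271.  363.4 167. ] res 0.16 [[0.6619, -0.008], [0.6624, 0.087]] len 0.0950 ang 89.74
brick -y [291.3 269.4 358.  272.3] res 0.59 [[0.5995, -0.0072], [0.6615, -0.0093]] len 0.0620 ang -1.98
```

The seam stays uniform after release (row 161 across the width), so the brick is flush and clear of the strips. Next is the octave pedal.

>>> arm_command(
  rows="0 33.3 -20.6 0 0 0 0;0 33.3 -20.6 0 0 0 0;0 33.3 -20.6 0 0 0 0;0 33.3 -20.6 0 0 0 0;0 33.3 -20.6 0 0 0 0",
)

```text
time_s: 8.67
position: [0.5237, 0.2038, 0.2099]
tool_rot: [[-0.011, 1.0, -0.0], [1.0, 0.011, 0.0], [0.0, -0.0, -1.0]]
ft_force: [0.4, 1.0, -0.5]
grip_width: 0.0855
```

>>> arm_command(
  rows="0 33.3 -20.6 0 0 0 0;0 33.3 -20.6 0 0 0 0;0 33.3 -20.6 0 0 0 0;0 0 0 0 0 0 6.7;0 0 0 0 0 0 6.7",
)

```text
time_s: 9.08
position: [0.4606, 0.3036, 0.21]
tool_rot: [[0.222, 0.975, -0.0], [0.975, -0.222, 0.0], [0.0, -0.0, -1.0]]
ft_force: [-0.3, 0.1, 0.1]
grip_width: 0.0853
```

>>> arm_command(
  rows="0 0 0 0 0 0 6.7;0 0 0 0 0 0 6.7;0 0 0 0 0 0 6.7;0 0 0 0 0 0 6.7;0 0 0 0 0 0 6.7",
)

```text
time_s: 9.5
position: [0.4619, 0.3017, 0.2098]
tool_rot: [[0.726, 0.688, -0.001], [0.688, -0.726, 0.0], [-0.0, -0.0, -1.0]]
ft_force: [0.1, -0.2, -0.2]
grip_width: 0.0853
```

>>> arm_command(
  rows="0 0 0 0 0 0 6.7;0 0 0 0 0 0 6.7;0 0 0 0 0 0 6.7;0 0 0 0 0 0 0",
)

```text
time_s: 9.83
position: [0.462, 0.3017, 0.2098]
tool_rot: [[0.918, 0.398, -0.001], [0.398, -0.918, 0.0], [-0.0, -0.0, -1.0]]
ft_force: [0.4, 0.7, -0.1]
grip_width: 0.0854
```

Run:
```python
from h import *
o=readout.observe(); print(o['time_s'],o['position'],o['tool_rot'].round(3).tolist(),o['q'].round(1))
im,m=snap('wrist','w8.png'); np.save('w8.npy',m['view']); h=cv2.cvtColor(im[:,:,::-1].copy(),cv2.COLOR_BGR2HSV)
k=cv2.inRange(h,(125,90,30),(155,255,255)); c=max(cv2.findContours(k,0,2)[0],key=cv2.contourArea)
r=cv2.minAreaRect(c); print(r, cv2.boxPoints(r).round(1).tolist()); p=plane(m,cv2.boxPoints(r),.033)[:,:2]; print(p.round(4).tolist(),p.mean(0))
for i in range(4): e=p[(i+1)%4]-p[i]; print(np.linalg.norm(e).round(4),np.degrees(np.arctan2(e[1],e[0])).round(2))
```

```text
9.8333 [0.46200929 0.30168118 0.20983675] [[0.918, 0.398, -0.001], [0.398, -0.918, 0.0], [-0.0, -0.0, -1.0]] [20.8 22.  74.   0.  84.1 87.4]
((322.5, 210.0), (110.0, 61.0), 90.0) [[292.0, 155.0], [353.0, 155.0], [353.0, 265.0], [292.0, 265.0]]
[[0.5009, 0.3538], [0.5239, 0.3006], [0.423, 0.2543], [0.3979, 0.3122]] [0.46145325 0.3052326 ]
0.058 -66.58
0.111 -155.36
0.0631 113.43
0.111 21.98
```

View pics/w8.png

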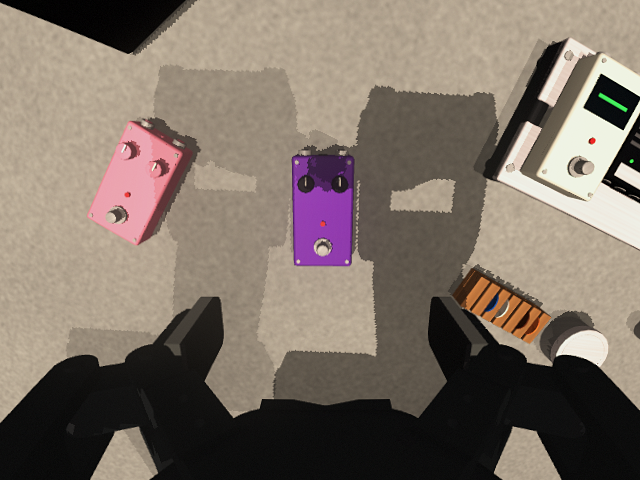

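The purple pedal sits squarely under the tool: case from (292,155) to (353,265), switch at (323,247) towards the robot, knobs at v≈183. The pink look-alike is at (137,180). I'll descend onto the purple one.

>>> arm_command(
  rows="0 0 -2.5 30 0 0 0;0 0 0 40 0 0 0;0 0 0 40 0 0 0;0 0 0 30 0 0 0;0 0 0 10 0 0 0",
  squeeze=40,
)

```text
time_s: 10.3
position: [0.4589, 0.303, 0.056]
tool_rot: [[0.914, 0.405, -0.007], [0.405, -0.915, -0.003], [-0.007, -0.0, -1.0]]
ft_force: [-0.6, 0.4, -0.0]
grip_width: 0.0856
```

>>> arm_command(
  rows="0 0 0 20 0 0 0;0 0 0 20 0 0 0;0 0 0 15 0 0 0;0 0 0 10 0 0 0;0 0 0 0 0 0 0",
)

```text
time_s: 10.72
position: [0.4609, 0.3037, -0.0057]
tool_rot: [[0.915, 0.403, -0.002], [0.403, -0.915, -0.001], [-0.002, -0.0, -1.0]]
ft_force: [0.3, 0.3, 0.4]
grip_width: 0.0854
```

Run:
```python
from h import *
o=readout.observe(); print(o['time_s'],o['position'],o['ft_force'],o['tool_rot'].round(3).tolist())
b,_=snap('scene','s9.png');c,_=snap('side','d9.png');w,_=snap('wrist','w9.png')
f=lambda i,x,y,w,h:cv2.convertScaleAbs(cv2.resize(i[y:y+h,x:x+w,::-1],(400,300),interpolation=cv2.INTER_CUBIC),alpha=1.8,beta=10)
cv2.imwrite('pics/m9.png',np.vstack([np.hstack([f(b,350,165,120,90),f(c,180,170,120,90)]),np.hstack([f(w,160,120,320,240),f(w,0,0,640,480)])]))
```

```text
10.7167 [ 0.46086174  0.30373702 -0.00572363] [0.2784317  0.28456575 0.44458374] [[0.915, 0.403, -0.002], [0.403, -0.915, -0.001], [-0.002, -0.0, -1.0]]
```

View pics/m9.png

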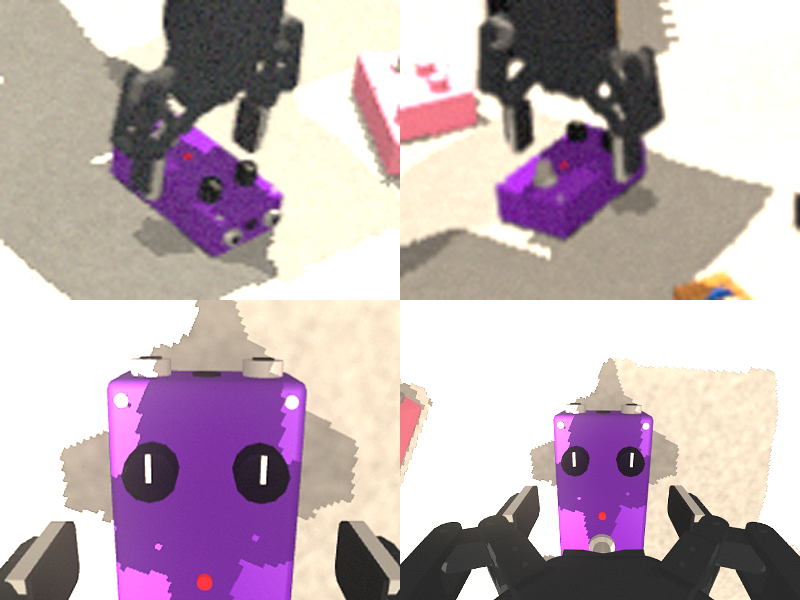

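Run:
```python
from h import *
c=np.array([.4609,.3037]);x=np.array([.915,.403]);y=np.array([.403,-.915])
for n,px in(('scene',(395,223.5)),('side',(180+518*.3-120,170+150*.3)),('scene',(350+243*.3,165+150*.3)),('side',(180+225*.3,170+175*.3))):
    o,D=ray(eyes.camera_model(n),[px])
    for z in(.01,.02,.03,.04):
        p=(o+D[0]*(z-o[2])/D[0][2])[:2]-c; print(n,z,'tool x %.1f y %.1f'%(1e3*p@x,1e3*p@y))
```

```text
scene 0.01 tool x -14.3 y 28.3
scene 0.02 tool x -5.9 y 37.0
scene 0.03 tool x 2.6 y 45.8
scene 0.04 tool x 11.0 y 54.5
side 0.01 tool x 25.0 y -67.1
side 0.02 tool x 10.6 y -56.0
side 0.03 tool x -3.7 y -44.8
side 0.04 tool x -18.0 y -33.7
scene 0.01 tool x -14.8 y -60.6
scene 0.02 tool x -6.3 y -50.6
scene 0.03 tool x 2.1 y -40.5
scene 0.04 tool x 10.5 y -30.5
side 0.01 tool x 30.8 y 27.0
side 0.02 tool x 16.4 y 36.8
side 0.03 tool x 2.0 y 46.5
side 0.04 tool x -12.4 y 56.2
```

All four tip rays agree at z≈28 mm, tool x≈0, so I'll go 14 mm lower and close.

>>> arm_command(
  rows="0 0 0 8 0 0 0;0 0 0 6 0 0 0;0 0 0 0 0 0 0",
)

```text
time_s: 11.12
position: [0.4607, 0.3036, -0.0197]
tool_rot: [[0.916, 0.401, -0.001], [0.401, -0.916, -0.001], [-0.001, -0.0, -1.0]]
ft_force: [-0.4, 0.8, -0.7]
grip_width: 0.0853
```

>>> arm_command(
  rows="0.45 0 0 0 0 0 0;0.45 0 0 0 0 0 0;0.45 0 0 0 0 0 0;0.45 0 0 0 0 0 0;0.45 0 0 0 0 0 0",
)

```text
time_s: 11.53
position: [0.4615, 0.3039, -0.0184]
tool_rot: [[0.916, 0.401, 0.001], [0.401, -0.916, 0.0], [0.001, 0.0, -1.0]]
ft_force: [-1.0, -0.5, 4.0]
grip_width: 0.0594
```

>>> arm_command(
  rows="0.5 0 0 0 0 0 0;0.5 0 0 -5 0 0 0;0.5 0 0 -15 0 0 0;0.5 0 0 -25 0 0 0;0.5 0 0 -30 0 0 0",
)

```text
time_s: 11.95
position: [0.46, 0.3034, 0.0557]
tool_rot: [[0.916, 0.401, -0.004], [0.401, -0.916, -0.002], [-0.004, -0.0, -1.0]]
ft_force: [1.2, 0.4, -1.8]
grip_width: 0.0596
```

>>> arm_command(
  rows="0.5 0 0 -30 0 0 0;0.5 0 0 -30 0 0 0;0.5 0 0 -15 0 0 0;0.5 0 0 0 0 0 0;0.5 0 0 0 0 0 0",
)

```text
time_s: 12.37
position: [0.4609, 0.3038, 0.131]
tool_rot: [[0.916, 0.401, 0.0], [0.401, -0.916, 0.0], [0.0, -0.0, -1.0]]
ft_force: [0.2, -0.4, -3.2]
grip_width: 0.0587
```

Run:
```python
from h import *
o=readout.observe(); print(o['time_s'],o['position'],o['ft_force'],o['wrist_torque'],o['grip_width'],o['q'].round(1))
R=o['tool_rot']
print('shift to spot, tool frame mm',(R.T@(np.array([.6313,-.083,o['position'][2]])-o['position'])*1e3).round(1),'tool x angle',np.degrees(np.arctan2(R[1,0],R[0,0])))
w,m=snap('wrist','w10.png'); im=w[:,:,::-1].copy(); h=cv2.cvtColor(im,cv2.COLOR_BGR2HSV)
k=cv2.inRange(h,(125,90,30),(155,255,255)); c=max(cv2.findContours(k,0,2)[0],key=cv2.contourArea); print(cv2.boundingRect(c))
z=o['position'][2]+.0184+.033
a,b=(lambda x,y,w,h:((x,y+10),(x,y+h-40)))(*cv2.boundingRect(c)); 
b2=cv2.boundingRect(c)
ed(im,m,'oct L',(b2[0]+2,b2[1]+8),(b2[0]+4,b2[1]+60),z,5)
ed(im,m,'oct R',(b2[0]+b2[2]-2,b2[1]+8),(b2[0]+b2[2]-4,b2[1]+60),z,5)
```

```text
12.3667 [0.46092251 0.30376219 0.1310054 ] [ 0.17241155 -0.37220887 -3.1704313 ] [ 0.01929423  0.02161583 -0.04656192] 0.05867849801622232 [21.1 25.9 81.3  0.  72.7 87.4]
shift to spot, tool frame mm [  0.9 422.6  -0. ] tool x angle 23.656869544400337
(238, 179, 178, 232)
oct L [235.9 187.2 239.  239.2] res 0.22 [[0.5002, 0.3535], [0.484, 0.3466]] len 0.0175 ang -156.80
oct R [416.5 187.2 412.8 239.1] res 0.29 [[0.5237, 0.2998], [0.5076, 0.2928]] len 0.0175 ang -156.46
```

>>> arm_command(
  rows="0.5 0 15 0 0 0 0;0.5 0 30 0 0 0 0;0.5 0 39 0 0 0 0;0.5 0 39 0 0 0 0;0.5 0 39 0 0 0 0",
)

```text
time_s: 12.83
position: [0.5257, 0.1539, 0.1292]
tool_rot: [[0.916, 0.402, -0.004], [0.402, -0.916, -0.0], [-0.004, -0.001, -1.0]]
ft_force: [0.9, 0.9, -2.9]
grip_width: 0.0597
```

>>> arm_command(
  rows="0.5 0 39 0 0 0 0;0.5 0 39 0 0 0 0;0.5 0 39 0 0 0 0;0.5 0 39 0 0 0 0;0.5 0 39 0 0 0 0",
)

```text
time_s: 13.25
position: [0.604, -0.0249, 0.1289]
tool_rot: [[0.916, 0.401, -0.004], [0.401, -0.916, 0.001], [-0.003, -0.003, -1.0]]
ft_force: [1.1, 1.2, -2.1]
grip_width: 0.0592
```

>>> arm_command(
  rows="0.5 0 35 0 0 0 0;0.5 0 20 0 0 0 0;0.5 1 10.6 0 0 0 0;0.5 0 0 0 0 0 5;0.5 0 0 0 0 0 6",
)

```text
time_s: 13.67
position: [0.6311, -0.0827, 0.1291]
tool_rot: [[0.977, 0.215, -0.003], [0.215, -0.977, 0.001], [-0.003, -0.002, -1.0]]
ft_force: [-0.7, 0.9, -1.2]
grip_width: 0.0592
```

>>> arm_command(
  rows="0.5 0 0 0 0 0 6;0.5 0 0 0 0 0 4;0.5 0 0 0 0 0 2.3;0.5 0 0 0 0 0 0;0.5 0 0 0 0 0 0",
)

```text
time_s: 14.08
position: [0.6311, -0.082, 0.1301]
tool_rot: [[1.0, 0.008, -0.002], [0.008, -1.0, 0.001], [-0.002, -0.001, -1.0]]
ft_force: [0.1, 1.2, -2.7]
grip_width: 0.0594
```

Run:
```python
from h import *
o=readout.observe(); print(o['time_s'],o['position'],o['ft_force'],o['grip_width'],o['q'].round(1),o['tool_rot'].round(3).tolist())
R=o['tool_rot']; print('tool x angle',np.degrees(np.arctan2(R[1,0],R[0,0])))
w,m=snap('wrist','w11.png'); im=w[:,:,::-1].copy(); snap('scene','s11.png'); snap('side','d11.png')
z=o['position'][2]+.0184+.033
ed(im,m,'oct L',(236,187),(239,239),z,5); ed(im,m,'oct R',(416,187),(413,239),z,5)
ed(im,m,'oct front',(250,181),(405,181),z,6)
cv2.imwrite('pics/m11.png',np.hstack([im,cv2.imread('pics/s11.png')[140:380,130:450].repeat(2,0).repeat(2,1)]))
cv2.imwrite('pics/m11.png',cv2.resize(cv2.imread('pics/m11.png'),(800,300)))
```

```text
14.0833 [ 0.63114626 -0.08195097  0.13005258] [ 0.12140103  1.23938165 -2.71644091] 0.059413972396454816 [-18.   34.   66.6   0.   79.5  71.5] [[1.0, 0.008, -0.002], [0.008, -1.0, 0.001], [-0.002, -0.001, -1.0]]
tool x angle 0.4756902542729804
oct L [237.  187.  238.8 239. ] res 0.20 [[0.6867, -0.0519], [0.6691, -0.0515]] len 0.0176 ang 178.64
oct R [415.9 187.  413.2 239. ] res 0.25 [[0.6872, -0.11], [0.6696, -0.1104]] len 0.0176 ang -178.56
oct front [250.  183.4 405.  184.1] res 0.74 [[0.6878, -0.0562], [0.688, -0.1063]] len 0.0501 ang -89.78
```

View pics/m11.png

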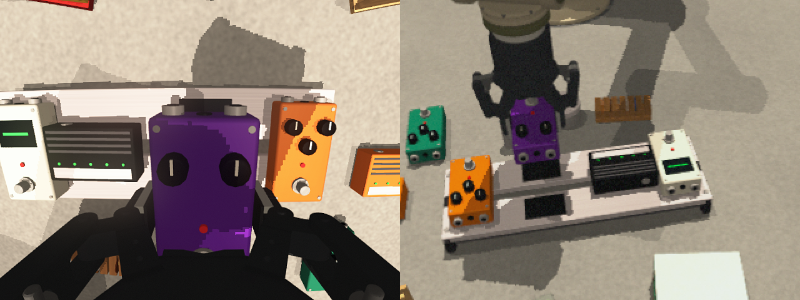

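The pedal is held level over the strips, with the switch towards the robot. The brick is still against the tuner. I'll go part of the way down and then check the height by camera.

>>> arm_command(
  rows="0.5 -0.5 2 20 0 0 0;0.5 0 0 25 0 0 0;0.5 0 0 20 0 0 0;0.5 0 0 10 0 0 0;0.5 0 0 5 0 0 0",
)

```text
time_s: 14.65
position: [0.6305, -0.0846, 0.0497]
tool_rot: [[1.0, 0.007, -0.003], [0.007, -1.0, 0.001], [-0.003, -0.001, -1.0]]
ft_force: [0.9, -0.4, -2.1]
grip_width: 0.0592
```

>>> arm_command(
  rows="0.5 0 0 0 0 0 0;0.5 0 0 0 0 0 0",
)

```text
time_s: 14.82
position: [0.6318, -0.085, 0.0522]
tool_rot: [[1.0, 0.006, 0.001], [0.006, -1.0, -0.0], [0.001, 0.0, -1.0]]
ft_force: [0.7, 0.5, -2.1]
grip_width: 0.0595
```

Run:
```python
from h import *
o=readout.observe(); print(o['time_s'],o['position'],o['ft_force'],o['grip_width'],o['tool_rot'].round(3).tolist())
s,m=snap('scene','s12.png'); d,md=snap('side','d12.png')
out=[]
for nm,i,mm in(('scene',s,m),('side',d,md)):
    im=i[:,:,::-1].copy(); h=cv2.cvtColor(im,cv2.COLOR_BGR2HSV)
    k=cv2.inRange(h,(125,80,20),(155,255,255)); c=max(cv2.findContours(k,0,2)[0],key=cv2.contourArea); b=cv2.boundingRect(c); print(nm,b)
    x0,y0=b[0]-15,b[1]-10; x0=int(x0);s_=8 if nm=='scene' else 6
    cr=im[y0:y0+75,x0:x0+ (50 if 0 else 75)]; out.append(cv2.resize(cv2.convertScaleAbs(cr,alpha=1.6,beta=10),(400,400),interpolation=cv2.INTER_CUBIC)); print('crop origin',x0,y0,'scale',400/75)
    for z in(.058,.068,.078): print(z,'pred bottom corners +x+y,+x-y,-x+y,-x-y',proj(mm,[(.687,-.053,z),(.687,-.113,z),(.575,-.053,z),(.575,-.113,z)]).round(1).tolist())
cv2.imwrite('pics/m12.png',np.hstack(out))
```

```text
14.8167 [ 0.63176319 -0.08499442  0.05218026] [ 0.69218052  0.50156798 -2.0633181 ] 0.05954921729261272 [[1.0, 0.006, 0.001], [0.006, -1.0, -0.0], [0.001, 0.0, -1.0]]
scene (223, 252, 37, 51)
crop origin 208 242 scale 5.333333333333333
0.058 pred bottom corners +x+y,+x-y,-x+y,-x-y [[262.9, 303.9], [229.6, 308.5], [257.6, 261.2], [227.1, 265.1]]
0.068 pred bottom corners +x+y,+x-y,-x+y,-x-y [[262.4, 300.2], [228.9, 304.9], [257.1, 257.6], [226.5, 261.5]]
0.078 pred bottom corners +x+y,+x-y,-x+y,-x-y [[262.0, 296.6], [228.1, 301.2], [256.6, 253.9], [225.8, 257.8]]
side (369, 226, 40, 37)
crop origin 354 216 scale 5.333333333333333
0.058 pred bottom corners +x+y,+x-y,-x+y,-x-y [[402.3, 238.3], [422.8, 249.7], [366.9, 255.6], [387.5, 268.3]]
0.068 pred bottom corners +x+y,+x-y,-x+y,-x-y [[402.7, 234.5], [423.4, 245.8], [367.3, 251.7], [388.0, 264.3]]
0.078 pred bottom corners +x+y,+x-y,-x+y,-x-y [[403.2, 230.7], [424.0, 241.9], [367.6, 247.7], [388.4, 260.2]]
```

View pics/m12.png

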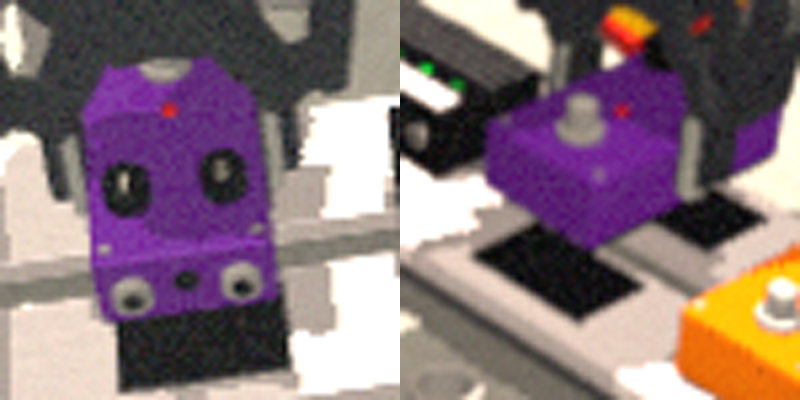

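Picture 12, the last one: the pedal is level above the strips, with the switch towards the robot. Its +x bottom edge is at scene (227,302)-(260,298) and its -x bottom edge at side (371,251)-(390,263). From here I'll work from mask numbers only.

```bash
cat > fit.py <<'E'
from h import *
from scipy.optimize import least_squares
def lower(i,u0,u1):
    "lowest purple pixel per column, robust line"
    h=cv2.cvtColor(cv2.resize(i[:,:,::-1].copy(),None,fx=4,fy=4,interpolation=cv2.INTER_CUBIC),cv2.COLOR_BGR2HSV)
    k=cv2.inRange(h,(125,80,20),(155,255,255)); n,l,st,_=cv2.connectedComponentsWithStats(k); k=l==1+st[1:,4].argmax()
    us=np.arange(int(u0*4),int(u1*4)); us=np.array([u for u in us if k[:,u].any()]); vs=np.array([np.nonzero(k[:,u])[0].max()+1 for u in us])
    P=np.c_[(us+.5)/4-.5,vs/4-.5].astype(np.float32); vx,vy,x,y=cv2.fitLine(P,cv2.DIST_HUBER,0,.01,.01).ravel()
    f=lambda u:(u,y+(u-x)*vy/vx); print('rms',np.median(abs(P[:,1]-(y+(P[:,0]-x)*vy/vx))).round(2)); return f(u0),f(u1)
def dist(L,p):  # vertical offset of p from line
    (a,b),(c,d)=L; return p[1]-(b+(p[0]-a)*(d-b)/(c-a))
def solve(s,d,ms,md,Ls,Lx,Ly,yc):
    w=np.radians(.45);X=np.array([np.cos(w),np.sin(w)]);Y=np.array([-X[1],X[0]])
    def res(v):
        q=lambda a,b:np.r_[np.array([v[0],yc])+a*X+b*Y,v[1]]
        A=proj(ms,[q(.056,.03),q(.056,-.03)]);B=proj(md,[q(-.056,.03),q(-.056,-.03)]);C=proj(md,[q(-.056,-.03),q(-.025,-.03)])
        return [dist(Ls,A[0]),dist(Ls,A[1]),dist(Lx,B[0]),dist(Lx,B[1]),dist(Ly,C[0]),dist(Ly,C[1])]
    return least_squares(res,[.631,.07])
E
python3 - <<'E'
from fit import *
s=cv2.imread('pics/s12.png')[:,:,::-1]; d=cv2.imread('pics/d12.png')[:,:,::-1]; ms=eyes.camera_model('scene');md=eyes.camera_model('side')
Ls=lower(s,231,257);Lx=lower(d,373,387);Ly=lower(d,392,400); print(Ls,Lx,Ly)
for yc in(-.083,-.085): r=solve(s,d,ms,md,Ls,Lx,Ly,yc); print(yc,r.x,np.round(r.fun,2))
E
```

```text
rms 0.11
rms 0.17
rms 0.06
((231, np.float32(302.0009)), (257, np.float32(298.61905))) ((373, np.float32(251.95654)), (387, np.float32(262.43784))) ((392, np.float32(261.106)), (400, np.float32(256.9891)))
-0.083 [0.63068382 0.07324034] [ 0.15  0.6   2.02 -1.21 -0.74 -0.86]
-0.085 [0.63052204 0.07380289] [-0.12  0.33  1.75 -1.49 -0.15 -0.28]
```

Camera height of the underside is 73.5 mm and the nominal (gripper) value is 70.6 mm. Lowering 21.5 mm puts it 8–11 mm above the strips.

>>> arm_command(
  rows="0.5 0 -1 5 0 0 0;0.5 0 0 5 0 0 0;0.5 0 0 5 0 0 0;0.5 0 0 3 0 0 0;0.5 0 0 2 0 0 0",
)

```text
time_s: 15.33
position: [0.6309, -0.0838, 0.0305]
tool_rot: [[1.0, 0.006, -0.001], [0.006, -1.0, 0.0], [-0.001, -0.0, -1.0]]
ft_force: [-1.0, 0.3, -2.1]
grip_width: 0.0591
```

>>> arm_command(
  rows="0.5 0 0 1 0 0 0;0.5 0 0 0.5 0 0 0;0.5 0 0 0 0 0 0;0.5 0 0 0 0 0 0;0.5 0 0 0 0 0 0",
)

```text
time_s: 15.75
position: [0.6313, -0.0839, 0.0299]
tool_rot: [[1.0, 0.006, 0.0], [0.006, -1.0, -0.0], [0.0, 0.0, -1.0]]
ft_force: [0.5, -0.5, -2.5]
grip_width: 0.0593
```

Run:
```python
from fit import *
o=readout.observe(); print(o['time_s'],o['position'],o['ft_force'],o['grip_width'],o['tool_rot'].round(4).tolist())
s,ms=snap('scene','s13.png'); d,md=snap('side','d13.png'); w,mw=snap('wrist','w13.png')
Ls=lower(s,231,258);Lx=lower(d,373,386);Ly=lower(d,392,400); print(Ls,Lx,Ly)
for yc in(-.083,-.085): r=solve(s,d,ms,md,Ls,Lx,Ly,yc); print(yc,r.x,np.round(r.fun,2))
im=w[:,:,::-1].copy(); z=.05+.033
L=ed(im,mw,'oct L',(237,187),(239,239),z,5); R=ed(im,mw,'oct R',(416,187),(413,239),z,5); ed(im,mw,'oct front',(250,183),(405,184),z,6)
# black strip edge (+x) in scene and seam brick/tuner
S=s[:,:,::-1].copy()
ed(S,ms,'strip back',(160+202/2.85,185+370/2.85),(160+290/2.85,185+358/2.85),.041)
# brick -x/+y vs tuner : seam in scene, top edge row
for a in(.605,.631,.655):
    p=proj(ms,[(a,.06,.073),(a,.12,.073)]); t=np.linspace(0,1,41); q=(p[0]+t[:,None]*(p[1]-p[0])).astype(np.float32)
    v=cv2.remap(cv2.cvtColor(S,6).astype(np.float32),q[:,:1],q[:,1:],1).ravel(); print(a,'dark->light y=',round(.06+.06*t[np.abs(np.gradient(v)).argmax()],4))
```

```text
15.75 [ 0.63131206 -0.08390728  0.02992587] [ 0.54153509 -0.45210599 -2.47188443] 0.05930061579564213 [[1.0, 0.0062, 0.0004], [0.0062, -1.0, -0.0001], [0.0004, 0.0001, -1.0]]
rms 0.14
rms 0.1
rms 0.08
((231, np.float32(310.14786)), (258, np.float32(306.22882))) ((373, np.float32(263.09586)), (386, np.float32(271.09656))) ((392, np.float32(270.19366)), (400, np.float32(264.8151)))
-0.083 [0.62916203 0.04959814] [ 0.51  0.53  0.49  0.42 -1.69 -0.36]
-0.085 [0.6290748  0.05034971] [ 0.19  0.21  0.22  0.13 -1.06  0.27]
oct L [237.1 187.  238.8 239. ] res 0.22 [[0.6869, -0.0543], [0.6696, -0.0539]] len 0.0173 ang 178.47
oct R [416.1 187.  412.9 239. ] res 0.20 [[0.6873, -0.1116], [0.67, -0.1118]] len 0.0173 ang -179.31
oct front [250.  183.6 405.  184.4] res 0.94 [[0.688, -0.0585], [0.688, -0.108]] len 0.0494 ang -89.95
strip back [230.9 315.1 261.8 310.9] res 0.22 [[0.6884, -0.113], [0.6888, -0.0566]] len 0.0563 ang 89.65
0.605 dark->light y= 0.084
0.631 dark->light y= 0.09
0.655 dark->light y= 0.099
```

>>> arm_command(
  rows="0.5 0 0 -1 0 0 0;0.5 0 0 0 0 0 0;0.5 0 0 0 0 0 0",
)

```text
time_s: 16.15
position: [0.6312, -0.0839, 0.0308]
tool_rot: [[1.0, 0.006, 0.0], [0.006, -1.0, -0.0], [0.0, 0.0, -1.0]]
ft_force: [1.4, -0.5, -1.9]
grip_width: 0.0596
```

Run:
```python
from fit import *
o=readout.observe(); print(o['time_s'],o['position'],o['ft_force'],o['grip_width'],np.abs(o['qvel']).max())
for n in('wrist','scene'):
    i,m=snap(n,n+'14.png'); g=cv2.cvtColor(i,cv2.COLOR_RGB2GRAY).astype(np.float32)
    for a in(.603,.615,.625,.635,.645,.655,.659):
        y=np.arange(.078,.1045,.002); q=proj(m,[(a,t,.073) for t in y]).astype(np.float32)
        print(n,a,cv2.remap(g,q[:,:1],q[:,1:],1).ravel().astype(int).tolist(),q[0].round().tolist())
print('y',np.arange(78,104.5,2))
s0=cv2.imread('pics/s11.png').astype(int); s1=cv2.imread('pics/scene14.png').astype(int); b=cv2.imread('pics/scene0.png').astype(int)
for nm,(x,y) in dict(green=(151,247),rack=(308,226),slide=(217,244),tin=(260,228),pink=(475,198)).items():
    print(nm,np.abs(b-s1)[y-18:y+18,x-18:x+18].mean().round(1))
```

```text
16.15 [ 0.63124552 -0.08387877  0.03083652] [ 1.35838973 -0.50185521 -1.90780906] 0.05959445269584844 0.13845842797424643
wrist 0.603 [0, 0, 0, 0, 0, 0, 0, 0, 0, 0, 0, 0, 0, 0] [-31.0, 373.0]
wrist 0.615 [0, 0, 0, 0, 0, 0, 0, 0, 0, 0, 0, 0, 0, 0] [-39.0, 350.0]
wrist 0.625 [0, 0, 0, 0, 0, 0, 0, 0, 0, 0, 0, 0, 0, 0] [-46.0, 329.0]
wrist 0.635 [0, 0, 0, 0, 0, 0, 0, 0, 0, 0, 0, 0, 0, 0] [-53.0, 309.0]
wrist 0.645 [0, 0, 0, 0, 0, 0, 0, 0, 0, 0, 0, 0, 0, 0] [-60.0, 287.0]
wrist 0.655 [0, 0, 0, 0, 0, 0, 0, 0, 0, 0, 0, 0, 0, 0] [-66.0, 264.0]
wrist 0.659 [0, 0, 0, 0, 0, 0, 0, 0, 0, 0, 0, 0, 0, 0] [-69.0, 255.0]
scene 0.603 [175, 185, 150, 101, 27, 53, 160, 225, 232, 232, 232, 231, 232, 231] [325.0, 257.0]
scene 0.615 [104, 96, 70, 38, 26, 65, 166, 224, 231, 232, 232, 232, 232, 232] [326.0, 261.0]
scene 0.625 [20, 23, 16, 22, 29, 73, 167, 224, 232, 232, 232, 232, 232, 232] [327.0, 265.0]
scene 0.635 [56, 58, 57, 52, 42, 72, 166, 222, 231, 231, 227, 232, 232, 231] [328.0, 269.0]
scene 0.645 [44, 44, 52, 50, 38, 71, 161, 218, 231, 219, 122, 37, 27, 29] [329.0, 272.0]
scene 0.655 [83, 68, 61, 59, 41, 70, 155, 215, 230, 222, 147, 43, 22, 29] [330.0, 276.0]
scene 0.659 [20, 25, 21, 19, 26, 46, 150, 222, 232, 228, 168, 30, 30, 23] [331.0, 278.0]
y [ 78.  80.  82.  84.  86.  88.  90.  92.  94.  96.  98. 100. 102. 104.]
green 5.6
rack 42.0
slide 71.2
tin 61.3
pink 7.6
```

```bash
python3 -c "
from rig import env
print(env.close_job())"
```

```text
the job is handed in; nothing more can be done
None
```

The brick is flush against the tuner. The purple octave pedal is held level and square over the strips, about 1 cm up with the foot switch towards the robot. I handed the job in at about 16 s, still gripping the pedal.

**Brick:** My first grasp closed above the brick without pressing on it, because the fingertips sat about 20–35 mm higher than the stated tool point implied. I worked out the real offset from the pictures and gripped it again. I then slid the brick along the deck until the tool stalled against the tuner at about 11 N. In the last scene check the line between brick and tuner lies at the same y across the width, with no gap. After release, one brick edge fit read about 0.6° off the board's direction. The seam itself was uniform, so I treated that as measurement error.

**Octave pedal:**
- **Carry:** it travelled with its underside about 15 cm above the cabinet top, clear of everything.
- **Hold position:** it is centred at about (0.631, −0.083) m, within about 2 mm of the spot. The tool is within about 0.1° of the board's direction and level.
- **Height:** two measures of the underside's height above the strips differ, at about 10 mm by the scene and side cameras and about 8 mm from the gripper's own height.
- **Grip:** the opening is 59.6 mm and the wrist force is only about the pedal's weight, so it is not touching down.

**Other things:** The arm went near none of them. The image comparison showed little change at the green pedal. It was inconclusive for the pick rack, slide and tin, probably because the arm and its shadow cover them, so I have no numerical confirmation there.

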